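# Load the plate reader and start it

### The job

Push the white well plate along the bench, square into the slot of the plate reader, until it is fully home against the stop inside. Then press the round key on top of the reader to lock the plate, and after it the long bar key to start the reading. Leave the square key alone, press no key before the plate is home, and do not tip over the flask or the brown bottle.

Things in the scene. Friction and masses are not known exactly. Their poses are not given: they have to be found in the camera images.
- plate: White 96-well microplate, a loose flat slab 127.8 mm long (its x) x 85.5 mm wide (its y) x 14.4 mm high, 0.12 kg, on the bench before the reader's slot and right of the slot's axis, x within about 20 degrees of the slot's; either end may go in. Origin at the centre of its underside. Too wide for most grippers: push it by its edges.
- reader: White plate reader, fixed, 134 mm deep, 151 mm wide; front deck 46 mm high, a hump from 84 mm behind the front face on is 86 mm high. Origin on the bench at the middle of the slot mouth (front face); x runs into the slot, y to the left, z up. With the plate home the plate's centre is at x = +0.039, y = 0 in this frame and its rear 25 mm stand out of the mouth.
- slot_mouth (a point): Middle of the slot mouth, at bench height, axes as the reader's. The slot lies flat on the bench, which is its floor: 88.5 mm wide, 17.5 mm high, 103 mm deep to the end stop. Two grey lead-in ears, 16 mm high, reach 30 mm out of the mouth and flare to about 100 mm apart at their ends.
- key_round (a joint): Round grey key, 26 mm across, on the reader's deck. The three keys stand in a row across the deck, 46 mm apart and 45 mm behind the front face, in any order. Values in m: 0 at rest, 0.005 fully down; spring-loaded, about 5 N to push fully down; it counts as pressed past 0.0035.
- key_bar (a joint): Long grey bar key, 34 mm along the reader's x and 14 mm wide, in the same row. Values in m: 0 at rest, 0.005 fully down; spring-loaded, about 5 N to push fully down; it counts as pressed past 0.0035.
- key_square (a joint): Square grey key, 23 mm, in the same row; not to be pressed. Values in m: 0 at rest, 0.005 fully down; spring-loaded, about 5 N to push fully down; it counts as pressed past 0.0035.
- key_round_top (a point): centre of the top face of the round key at rest, 60 mm above the bench; it sinks with the key.
- key_bar_top (a point): centre of the top face of the bar key at rest, 60 mm above the bench; it sinks with the key.
- key_square_top (a point): centre of the top face of the square key at rest, 60 mm above the bench; it sinks with the key.
- flask: Conical glass flask, 64 mm across, 102 mm high, loose, standing behind the microscope; bystander. Origin at the centre of its base, z up.
- bottle_stain: Small brown bottle with a white cap, 34 mm across, 78 mm high, loose, behind the microscope; bystander. Origin at the centre of its base, z up.

How it is judged (in metres and radians):
On the way, in this order (a step that is already met when the one before it is completed fails the run):
1. the plate is pushed fully home in the slot (x of plate in the frame of reader above 0.0354 m and y of plate in the frame of reader between -0.004 and 0.004 m and z of plate in the frame of reader below 0.004 m and angle between the x axis of plate and the x axis of reader, either way round below 0.05 rad), for 0.2 s.
2. the round key is pressed with the plate home (all of step 1 and value of joint key_round above 0.0035 m), for 0.05 s.
3. then the bar key is pressed, the round key let go (all of step 1 and value of joint key_bar above 0.0035 m and value of joint key_round below 0.002 m), for 0.05 s.
At the end, for the whole second after the job is handed in: the plate lies at rest in the slot within about 3.5 mm of its end stop (centre more than 35.4 mm inside the mouth), within 4 mm of the slot's axis, within 0.05 rad of square and flat on the bench; all three keys are up again (less than 1 mm down) (all of step 1 and value of joint each of key_round, key_bar, key_square below 0.001 m and linear speed of plate below 0.01 m/s); the robot touches nothing.
It fails at once if the square key is pressed (value of joint key_square above 0.0035 m).
It fails at once if a key is pressed before the plate is home (x of plate in the frame of reader below 0.033 m and value of joint any of key_round, key_bar, key_square above 0.0035 m).
It fails at once if the flask or the brown bottle is tipped over (angle between any of flask, bottle_stain's own z axis and vertical above 0.6 rad).
It also fails if it takes over 70 s, if anything falls off the work surface, if the arm or the gripper's body presses on something with over 40 N, if the wrist force passes 120 N, or if a joint passes its speed limit or range.

### The arm

A 6-joint arm with a two-finger parallel gripper is mounted at the origin on a cart in front of the work surface, level with it; the furniture and walls round the work are solid. World frame = base frame: x ahead of the robot, y to its left, z up, the work surface at z = 0. Lengths are in mm, angles in degrees, forces in N, time in s.
With the tool pointing down it reaches from about 350 to 850 mm from the base axis. Payload 8.1 kg.
Tool frame: the origin (TCP) lies midway between the tips of the shut fingers; the grasp point (between the pads) lies 19 mm behind it (r.pinch_z is the distance from the TCP to the grasp point, in mm); z points along the fingers, y is the line along which they close (so a half turn about z gives the same grasp; the last joint's range is limited). The gripper opens to 85 mm and grips with 20 to 120 N. Pads are 22 mm wide; open, the fingers measure 114 mm over their backs; the gripper's body (76 mm by 85 mm) begins 54 mm behind the grasp point. The pads swing forward as they close: fully open they stand 13 mm farther back than shut.
Start: joints at [-81.727, 7.471, 85.268, -0, 87.261, -4.893], TCP at [136.69, -584.227, 231.292] pointing down, gripper open.
Joint ranges: [-169.43, 169.43], [-51.17, 129.36], [1.28, 143.12], [-76.62, 256.62], [0, 156.53], [-152.29, 152.29]. Speed limits (degrees/s): [136.94, 136.94, 159.86, 180, 180, 180].

### API

Orientations are given as [roll, pitch, yaw] about the fixed x, y, z axes, in that order (R = Rz(yaw) Ry(pitch) Rx(roll)).
In Python, from bench import sensors, optics, job, r gives the robot as it stands.
- The arm moves only by the tool play_rows, never from a script. Its argument "motion" is a list that holds one entry, the list of rows, each a list of 6 numbers: the shift along the tool's x, y, z in cm, then the turn, a rotation vector about the tool's x, y, z in degrees. In form: [[[x, y, z, ax, ay, az], ...]]. A call has 1 to 5 rows; each row is the pose to reach, as a shift and turn from the pose commanded when the call began, along the tool's axes at that moment; what a row does not reach only later rows make up. A row lasts 1/10 s, in which the tool goes at most 50 mm and 8.59 degrees, less where a joint would pass 70% of its speed; a pose out of reach is approached as far as the arm can. A call with a gripper value outside its range is refused whole. "jaw" is the opening, from 0 (shut) to 1 (fully open), set as the call begins (left out, the last holds). The fingers move at their own pace and stop on an object; "squeeze" is the grip in N (left out, the last holds). Time passes only in rows, so rows that repeat a pose let the fingers close. It gives the time, the measured TCP pose, the force, the opening and the grip force at its end, in the units of the state.
- sensors.sense(): the state, without advancing time (a new reading comes with each control period).
- optics.snapshot(name): name is "scene" or "side" or "wrist"; returns a dict with "pixels" (420x560x3 uint8, red, green, blue), "mtx" (3x3 intrinsics, pixels), "k1" (the pictures are not rectified: a ray, as slopes to the right and down, at radius r is drawn at 1 + k1 r^2 times it, then the intrinsics apply), "R" (3x3) and "t" (3): a world point X has camera coordinates R X + t; the wrist camera has in their place "T_tool_cam" (4x4, takes a point from camera to tool coordinates, whose origin is the TCP and whose axes are the flange's). Camera axes: x right, y down, z forward; pixel columns grow to the right and rows downward; lengths in mm; the calibration is good to about 2 mm. A picture is of the moment at which its call begins: read the wrist's pose just before it. There is no depth.
- job.hand_in(): hands the job in; it is judged then, once.
The state is a dict: "time": time; "joint_pos": joint angles; "qd": joint speeds; "joint_efforts": joint torques, N m; "tool_pos": TCP position; "tcp_rot": TCP orientation; "ft_force": force on the tool from outside, world axes, zero at the start; "wrist_torque": the same for the moment, N m; "finger_gap": finger opening in mm; "grip_force": force on a finger pad.
Only numpy, scipy, OpenCV 4.12 (cv2) and the standard library are available. Lean on these libraries where they do the work, as an engineer would, in place of code of your own. Each camera call takes 0.05 s, during which the arm holds its last target. There are 200 camera calls.

## Working session

There is one attempt and no reset: what is moved stays moved. The work goes in short steps, Python scripts to look and compute and a tool call to move; the robot and the scene stay as the last step left them, time stands still between calls to the robot, and variables do not carry over. Pictures are saved under pics/ and viewed, at most 10 in all, crops included, and the job is handed in when it is done.

Besides the shell and the picture viewer there is one more tool, called as name([rows], argument=value, ...), one row to a line, values as JSON. play_rows: Moves the arm, as the interface text tells. Its arguments: {"type":"object","properties":{"motion":{"type":"array","items":{"type":"array","items":{"type":"array","items":{"type":"number"}}}},"jaw":{"type":"number"},"squeeze":{"type":"number"}},"required":["motion"]}

```bash
mkdir -p pics; ls
python3 - <<'E'
from bench import sensors, optics, job, r
import cv2,numpy as np
s=sensors.sense(); print(s)
for n in("scene","side"):
    d=optics.snapshot(n); cv2.imwrite(f"pics/{n}0.png",d["pixels"][:,:,::-1]); np.savez(f"{n}0.npz",**d)
    print(n,d["mtx"],d["k1"],-d["R"].T@d["t"],d["R"])
E
```

```text
pics
{'time': 0.0, 'joint_pos': array([-8.17280285e+01,  7.51611113e+00,  8.53313412e+01,  1.16238289e-03,
        8.72624996e+01, -4.89413010e+00]), 'qd': array([-0.1002936 ,  0.01327017, -0.02700495,  0.0174921 , -0.03995602,
        0.01774736]), 'joint_efforts': array([-5.05855114e-04, -5.69387162e+01, -5.00570083e+01, -2.70870996e-04,
        1.46913860e-02, -2.05076668e-05]), 'tool_pos': array([ 136.60035382, -583.65589838,  230.21423179]), 'tcp_rot': array([-1.79890548e+02, -1.05372471e-02,  1.31660349e+01]), 'ft_force': array([-0.35712371, -0.30711037, -0.07626003]), 'wrist_torque': array([0.00352529, 0.00220469, 0.0063757 ]), 'grip_force': 0.0, 'finger_gap': 85.00246569689969}
scene [[506.77995656   0.         277.07309439]
 [  0.         506.77995656 210.9502908 ]
 [  0.           0.           1.        ]] -0.16672204637963822 [ 257.55277421 -757.60131483  453.50610519] [[ 0.90989515 -0.4142589   0.02191756]
 [-0.16645656 -0.41298552 -0.89539666]
 [ 0.37997767  0.81106875 -0.44472963]]
side [[456.38398001   0.         284.15299298]
 [  0.         456.38398001 201.88570145]
 [  0.           0.           1.        ]] -0.06160609127312126 [ 501.3375558  -778.85305964  688.99010059] [[ 0.99614594 -0.08658696 -0.01399856]
 [-0.0672973  -0.65214964 -0.75509729]
 [ 0.05625242  0.75312917 -0.65546329]]
```

View pics/scene0.png

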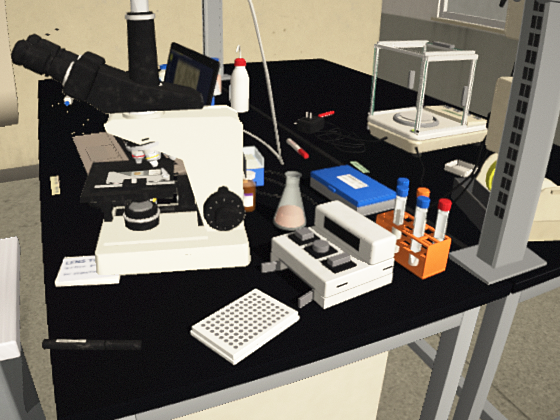

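View pics/side0.png

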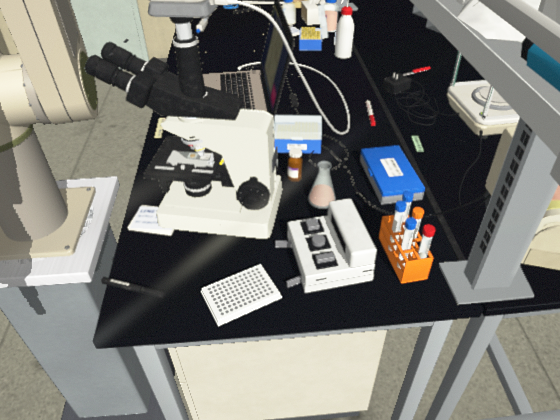

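The plate is at about (245,325) in scene and (242,293) in side. The reader is at about (333,255) in scene with its slot facing left, and the microscope is behind it to the left. Next I'll zoom in on the reader and segment the plate.

```bash
cat > h.py <<'E'
import numpy as np,cv2
def load(n): return dict(np.load(n+".npz"))
def ray(d,uv):
    K=d["mtx"];k=float(d["k1"]); 
    n=cv2.undistortPoints(np.array(uv,float).reshape(-1,1,2),K,np.array([k,0,0,0,0])).reshape(-1,2)
    R=d["R"];c=-R.T@d["t"]
    return c,np.c_[n,np.ones(len(n))]@R
def plane(d,uv,z):
    c,v=ray(d,uv); return c+v*((z-c[2])/v[:,2])[:,None]
def proj(d,X):
    X=np.array(X,float).reshape(-1,3)
    return cv2.projectPoints(X,cv2.Rodrigues(d["R"])[0],np.array(d["t"],float),d["mtx"],np.array([float(d["k1"]),0,0,0,0]))[0].reshape(-1,2)
def quad(c):
    h=cv2.convexHull(c)
    for e in np.arange(.01,.1,.003):
        q=cv2.approxPolyDP(h,e*cv2.arcLength(h,True),True)
        if len(q)<=4: return q.reshape(-1,2)
def plate(d,seed):
    g=d["pixels"].min(2); m=cv2.morphologyEx((g>110).astype(np.uint8),cv2.MORPH_CLOSE,np.ones((5,5)))
    n,l,st,ce=cv2.connectedComponentsWithStats(m); i=l[seed[1],seed[0]]
    c=max(cv2.findContours((l==i).astype(np.uint8),cv2.RETR_EXTERNAL,cv2.CHAIN_APPROX_NONE)[0],key=cv2.contourArea)
    return c,st[i]
E
python3 - <<'E'
from h import *
for n,s in(("scene0",(245,325)),("side0",(242,293))):
    d=load(n); c,st=plate(d,s); q=quad(c); print(n,st,q.tolist()); print(plane(d,q,14.4).round(1).tolist())
a=load("scene0")["pixels"][190:310,255:405]; b=load("side0")["pixels"][195:295,270:385]
cv2.imwrite("pics/z.png",np.hstack([cv2.resize(a,(400*150//120,400),interpolation=2)[:, :480][:,:,::-1],cv2.resize(b,(320,278),interpolation=2)[:,:,::-1].copy() if 0 else cv2.copyMakeBorder(cv2.resize(b,(300,261),interpolation=2),0,139,0,0,0)[:,:,::-1]]))
E
```

```text
scene0 [ 190  289  110   76 4418] [[299, 316], [235, 364], [190, 331], [254, 289]]
[[525.5, -265.6, 14.4], [410.9, -320.0, 14.4], [377.5, -239.0, 14.4], [492.5, -181.8, 14.4]]
side0 [ 201  264   81   63 2853] [[261, 264], [281, 298], [218, 326], [201, 289]]
[[498.2, -183.5, 14.4], [530.4, -268.9, 14.4], [417.1, -318.1, 14.4], [383.8, -234.3, 14.4]]
```

View pics/z.png

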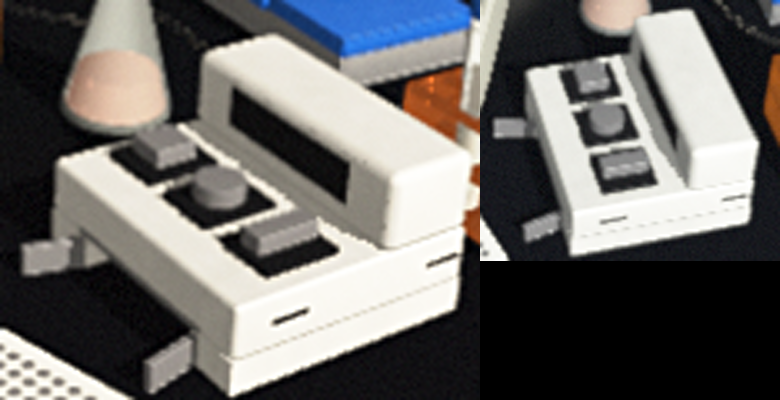

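From the crops: the square key is far (scene 305,232), the round key is in the middle (321,245) and the bar is near (339,258). The corners are readable too.

Run:
```python
from h import *
P={"scene0":dict(FL46=(272,238),FR46=(326.4,283.6),FR0=(324,308.8),RR0=(392.4,281.5),sq60=(305.1,232),ro60=(321,244.9),ba60=(339,258.4)),
"side0":dict(FL46=(288.4,221.8),FR46=(306,277),FR0=(305.3,292.4),RR0=(374.3,283.9),sq60=(313.3,221.8),ro60=(318.7,239.5),ba60=(325.6,255.6))}
for n in P:
    d=load(n)
    for k,v in P[n].items(): print(n,k,plane(d,[v],float(k[2:]))[0].round(1))
# key masks: grey tops
    g=d["pixels"].astype(int)
    for k in("sq60","ro60","ba60"):
        u,v=map(int,P[n][k]); print(k,g[v,u])
    if 1:
        # rays both views: bottle & flask rough
        pass
a,b=load("scene0"),load("side0")
for k in P["scene0"]:
    c1,v1=ray(a,[P["scene0"][k]]);c2,v2=ray(b,[P["side0"][k]])
    A=np.c_[v1[0],-v2[0]];t=np.linalg.lstsq(A,c2-c1,rcond=None)[0]
    p,q=c1+v1[0]*t[0],c2+v2[0]*t[1];print(k,((p+q)/2).round(1),np.linalg.norm(p-q).round(1))
print(plane(b,[(295,178),(321,203)],0).round(), plane(a,[(249,210),(291,226)],0).round(), plane(b,[(278,236),(250,188),(250,200)],0).round())
```

```text
scene0 FL46 [ 556.9 -101.7   46. ]
scene0 FR46 [ 574.8 -250.7   46. ]
scene0 FR0 [ 575.5 -248.9    0. ]
scene0 RR0 [ 711.3 -230.7    0. ]
scene0 sq60 [ 604.1 -126.5   60. ]
scene0 ro60 [ 607.9 -172.8   60. ]
scene0 ba60 [ 613.5 -218.1   60. ]
sq60 [136 129 124]
ro60 [134 128 122]
ba60 [136 130 124]
side0 FL46 [ 559.8 -102.9   46. ]
side0 FR46 [ 577.9 -250.5   46. ]
side0 FR0 [ 577.5 -249.5    0. ]
side0 RR0 [ 711.  -242.7    0. ]
side0 sq60 [ 608.1 -122.7   60. ]
side0 ro60 [ 611.7 -172.6   60. ]
side0 ba60 [ 618.5 -215.1   60. ]
sq60 [136 136 136]
ro60 [136 138 137]
ba60 [136 137 136]
FL46 [559.6 -97.8  42.5] 2.3
FR46 [ 578.1 -246.3   41.8] 1.3
FR0 [ 577.6 -246.5   -2.9] 1.4
RR0 [ 709.1 -239.1    2. ] 9.2
sq60 [ 609.1 -117.1   54.4] 0.5
ro60 [ 612.3 -166.9   55.2] 1.7
ba60 [ 619.8 -208.7   53.1] 0.2
[[595.  99.   0.]
 [644.   0.   0.]] [[594.  95.   0.]
 [643.   1.   0.]] [[538. -96.   0.]
 [484.  72.   0.]
 [482.  28.   0.]]
```

```bash
cat >> h.py <<'E'
import json,os
from scipy.spatial.transform import Rotation as Ro
F=dict(o=[567.3,-176.3],yaw=7.0)
if os.path.exists("F.json"): F=json.load(open("F.json"))
def toR(p):
    a=np.radians(F["yaw"]);d=np.array(p)[...,:2]-F["o"];return d@np.array([[np.cos(a),-np.sin(a)],[np.sin(a),np.cos(a)]])
def toW(p):
    a=np.radians(F["yaw"]);return np.array(p,float)@np.array([[np.cos(a),np.sin(a)],[-np.sin(a),np.cos(a)]])+F["o"]
def go(s,x,y,z,yawrel):
    "reader-frame target -> tool-frame cm + turn, from sensed state"
    R=Ro.from_euler("xyz",s["tcp_rot"],degrees=True); G=Ro.from_euler("xyz",[180,0,F["yaw"]+yawrel],degrees=True)
    w=toW([x,y]); d=R.inv().apply(np.array([*w,z])-s["tool_pos"])/10
    print("go",d.round(2),(R.inv()*G).as_rotvec(degrees=True).round(1),"| now in R",toR(s["tool_pos"]).round(1),s["tool_pos"].round(1))
E
python3 - <<'E'
from h import *
from bench import sensors,r
print([k for k in dir(r) if k[0]!='_'])
go(sensors.sense(),-121,-150,100,90)
E
```

```text
['PlanningError', 'pinch_z']
go [ 37.57 -16.22  13.06] [ -0.1  -0.1 -83.8] | now in R [-477.1 -351.9] [ 136.6 -583.7  230.3]
```

play_rows([
  [[3.8, -1.6, 1.3, 0, 0, -8.4], [7.5, -3.2, 2.6, 0, 0, -16.8], [11.3, -4.9, 3.9, 0, 0, -25.2], [15, -6.5, 5.2, 0, 0, -33.6], [18.8, -8.1, 6.5, 0, 0, -42]],
], jaw=0.6)

```text
time: 0.6
tool_pos: [302.2, -461.1, 165.4]
tcp_rot: [-180.0, -0.0, 55.5]
ft_force: [-0.4, -0.9, -0.0]
finger_gap: 51.1
grip_force: 0.0
```

play_rows([
  [[3.9, 1.3, 1.3, 0, 0, -8.4], [7.8, 2.6, 2.6, 0, 0, -16.8], [11.6, 3.9, 3.9, 0, 0, -25.1], [15.5, 5.2, 5.2, 0, 0, -33.5], [19.4, 6.6, 6.5, 0, 0, -41.8]],
])

```text
time: 1.1
tool_pos: [467.2, -339.5, 100.4]
tcp_rot: [-180.0, -0.0, 97.3]
ft_force: [0.9, -0.8, -0.0]
finger_gap: 51.2
grip_force: 0.0
```

Run:
```python
from h import *
from bench import sensors,optics
s=sensors.sense();print(s["tcp_rot"],s["finger_gap"],s["ft_force"])
go(s,-121,-150,20,90)
d=optics.snapshot("wrist");cv2.imwrite("pics/w1.png",d["pixels"][:,:,::-1]);print(d["T_tool_cam"])
```

```text
[-1.79974044e+02 -2.45758249e-02  9.73105836e+01] 51.20050968578238 [ 0.85044678 -0.76889927 -0.01902042]
go [-0.02 -0.17  8.04] [-0.  -0.   0.3] | now in R [-119.3 -149.8] [ 467.2 -339.5  100.4]
[[ 8.90657607e-04 -9.63415812e-01 -2.68009663e-01  6.80211848e+01]
 [ 9.99999595e-01  8.23984623e-04  3.61246051e-04 -6.72527395e-02]
 [-1.27194316e-04 -2.68009877e-01  9.63416156e-01 -1.42469799e+02]
 [ 0.00000000e+00  0.00000000e+00  0.00000000e+00  1.00000000e+00]]
```

View pics/w1.png

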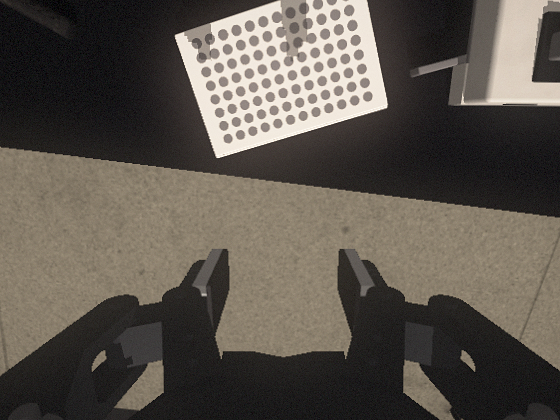

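The wrist view shows the plate corners (177,36), (217,157), (387,107), the right ear (412,72)–(466,60), and the finger tips at about u = 228 and 339, v = 250. Next I measure the plate and ear positions and the finger tip height from these.

```bash
cat >> h.py <<'E'
def wcam(s,d):
    T=np.eye(4);T[:3,:3]=Ro.from_euler("xyz",s["tcp_rot"],degrees=True).as_matrix();T[:3,3]=s["tool_pos"]
    M=np.linalg.inv(T@d["T_tool_cam"]);d["R"],d["t"]=M[:3,:3],M[:3,3];return d
E
python3 - <<'E'
from h import *
from bench import sensors,optics
s=sensors.sense();d=wcam(s,optics.snapshot("wrist"));np.savez("w1.npz",**d)
print(d["mtx"][0,0],d["k1"])
p=plane(d,[(177,36),(217,157),(387,107)],14.4);print(p.round(1),toR(p).round(1))
e=p[2]-p[1];print("yaw",np.degrees(np.arctan2(e[1],e[0])),np.linalg.norm(e),np.linalg.norm(p[0]-p[1]))
c=(p[0]+p[2])/2;print("centre",c,toR(c))
p=plane(d,[(412,72),(466,60)],16);print("ear",p.round(1),toR(p).round(1))
p=plane(d,[(450,104),(476,0),(481,0)],0);print("front bottom",p.round(1),toR(p).round(1)); p=plane(d,[(463,104),(478,0)],46);print(toR(p))
T=np.linalg.inv(d["T_tool_cam"])
for z in(-15,-10,-5,0):
  X=np.array([[x,y,z,1]for x in(-11,11) for y in(-25.6,25.6)])@T.T
  print(z,cv2.projectPoints(X[:,:3],np.zeros(3),np.zeros(3),d["mtx"],np.array([float(d["k1"]),0,0,0,0]))[0].reshape(-1).round())
E
```

```text
323.77568950585294 -0.019494079302039974
[[ 387.2 -226.7   14.4]
 [ 419.4 -299.8   14.4]
 [ 529.2 -250.5   14.4]] [[-184.9  -28.1]
 [-161.9 -104.5]
 [ -46.8  -69. ]]
yaw 24.147743967347015 120.42855398087245 79.86550014343966
centre [ 458.22624152 -238.61219559   14.4       ] [-115.85468559  -48.55498261]
ear [[ 540.1 -226.9   16. ]
 [ 573.2 -214.7   16. ]] [[-33.1 -46.9]
 [  1.2 -38.8]]
front bottom [[ 577.9 -240.9    0. ]
 [ 577.6 -173.8    0. ]
 [ 580.9 -173.3    0. ]] [[  2.6 -65.4]
 [ 10.5   1.2]
 [ 13.9   1.3]]
[[-12.55966314 -67.62375414]
 [-12.67800093 -13.90277724]]Traceback (most recent call last):
  File "<stdin>", line 13, in <module>
cv2.error: OpenCV(4.12.0) /io/opencv/modules/calib3d/src/calibration_base.cpp:1490: error: (-215:Assertion failed) npoints >= 0 && (depth == CV_32F || depth == CV_64F) in function 'projectPoints'
```

Run:
```python
from h import *
d=load("w1")
g=d["pixels"].min(2);m=cv2.morphologyEx((g>150).astype(np.uint8),cv2.MORPH_CLOSE,np.ones((9,9)))
n,l,st,_=cv2.connectedComponentsWithStats(m);i=l[130,230];print(st[i])
c=max(cv2.findContours((l==i).astype(np.uint8),0,1)[0],key=cv2.contourArea);q=quad(c);print(q.tolist())
T=np.linalg.inv(d["T_tool_cam"])
for z in(-20,-15,-10,-5,0):
  X=np.array([[x,y,z,1]for x in(-11.,11) for y in(-25.6,25.6)])@T.T
  print(z,cv2.projectPoints(X[:,None,:3].copy(),np.zeros(3),np.zeros(3),d["mtx"],np.array([float(d["k1"]),0,0,0,0]))[0].reshape(-1).round())
# bottom edge profile of plate (right side): column scan
for u in (300,): print(d["pixels"][110:150,u].mean(1).astype(int))
print(d["pixels"].shape,d["mtx"])
```

```text
[  170     0   213   164 22528]
[[361, 0], [382, 115], [211, 163], [170, 41]]
-20 [224. 308. 342. 308. 221. 261. 345. 261.]
-15 [226. 301. 340. 302. 223. 256. 343. 256.]
-10 [227. 295. 339. 296. 225. 251. 341. 251.]
-5 [229. 290. 337. 290. 227. 247. 339. 247.]
0 [231. 285. 335. 285. 229. 243. 337. 243.]
[231 231 236 234 234 234 232 236 231 128 136 137 138 136 137 131 136 175
 237 235 233 234 234 233 233 234 247 233 251 100  54  65  64  67  61  60
  62  63  57  62]
(420, 560, 3) [[323.77568951   0.         282.99554372]
 [  0.         323.77568951 207.31004405]
 [  0.           0.           1.        ]]
```

Run:
```python
from h import *
d=load("w1")
p=plane(d,[(170,41),(211,163),(382,115)],0);print(p.round(1))
for i in(0,2): e=p[i]-p[1];print(np.linalg.norm(e),np.degrees(np.arctan2(e[1],e[0])))
c=(p[0]+p[2])/2;print("centre",c,toR(c))
print("ear",toR(plane(d,[(407,79),(461,67)],16)).round(1))
cv2.imwrite("pics/w1z.png",cv2.resize(d["pixels"][0:140,390:560],None,fx=4,fy=4,interpolation=2)[:,:,::-1])
```

```text
[[ 378.  -227.8    0. ]
 [ 412.7 -306.9    0. ]
 [ 531.2 -255.3    0. ]]
86.33761187284003 113.69757209369453
129.28537725962698 23.496482024312662
centre [ 454.59541472 -241.56898385    0.        ] [-119.8187906   -51.04724493]
ear [[-35.9 -51.3]
 [ -1.5 -43.1]]
```

View pics/w1z.png

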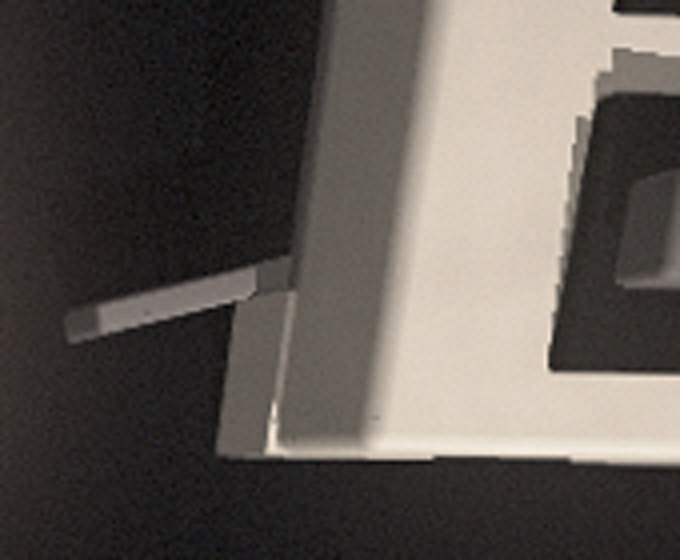

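The crop shows the front-right bottom corner at (444.3,114.2) and the ear's top inner edge from (413.7,75.7) to (453,66.8).

Run:
```python
from h import *
d=load("w1")
print(plane(d,[(444.3,114.2)],0),toR(plane(d,[(444.3,114.2)],0)),toR(plane(d,[(413.7,75.7),(453,66.8),(415,83),(452.5,74)],16)).round(1))
# far line of front bottom edge: (390+322/4,0) hidden by slot; deck edges
print(toR(plane(d,[(390+440/4,0),(390+400/4,62)],46)))
from bench import sensors
go(sensors.sense(),-124,-150,0,90)
```

```text
[[ 575.66938246 -248.29405569    0.        ]] [[ -0.46686995 -72.47739407]] [[-31.8 -49.2]
 [ -6.7 -43.1]
 [-30.4 -53.6]
 [ -6.4 -47.5]]
[[ -0.65854352 -13.50291514]
 [ -0.74212096 -44.69649959]]
go [-0.34 -0.62  9.85] [-0.1 -0.2  0.5] | now in R [-117.7 -146.9] [ 468.4 -336.5   98.5]
```

play_rows([
  [[-0.3, -0.6, 3, 0, 0, 0.4], [-0.3, -0.6, 6, 0, 0, 0.4], [-0.3, -0.6, 8.5, 0, 0, 0.4], [-0.3, -0.6, 10, 0, 0, 0.4], [-0.3, -0.6, 10, 0, 0, 0.4]],
])

```text
time: 1.7
tool_pos: [458.6, -343.4, -1.4]
tcp_rot: [-179.8, -0.2, 96.5]
ft_force: [-0.2, 0.3, -0.2]
finger_gap: 51.2
grip_force: 0.0
```

play_rows([
  [[0.6, 0, 0, 0, 0, 0], [1.2, 0, 0, 0, 0, 0], [1.8, 0, 0, 0, 0, 0], [2.4, 0, 0, 0, 0, 0], [3, 0, 0, 0, 0, 0]],
])

```text
time: 2.2
tool_pos: [457.5, -314.5, 1.9]
tcp_rot: [180.0, 0.0, 96.6]
ft_force: [-0.4, 0.2, 1.5]
finger_gap: 51.2
grip_force: 0.0
```

play_rows([
  [[0.6, 0, 0, 0, 0, 0], [1.2, 0, 0, 0, 0, 0], [1.8, 0, 0, 0, 0, 0], [2.4, 0, 0, 0, 0, 0], [3, 0, 0, 0, 0, 0]],
])

```text
time: 2.7
tool_pos: [453.7, -284.6, 1.3]
tcp_rot: [-180.0, -0.0, 96.6]
ft_force: [-0.7, -0.3, -0.1]
finger_gap: 51.2
grip_force: 0.2
```

Run:
```python
from h import *
from bench import sensors,optics
s=sensors.sense();print(s["tcp_rot"],s["ft_force"])
go(s,-124,-52.3,-2,90)
d=optics.snapshot("wrist");cv2.imwrite("pics/w2.png",d["pixels"][:,:,::-1])
```

```text
[-1.79996003e+02 -7.61556041e-04  9.65670112e+01] [-0.66862726 -0.29585425 -0.13450472]
go [4.14 0.16 0.33] [-0.  -0.  -0.4] | now in R [-125.9  -93.7] [ 453.7 -284.6    1.3]
```

View pics/w2.png

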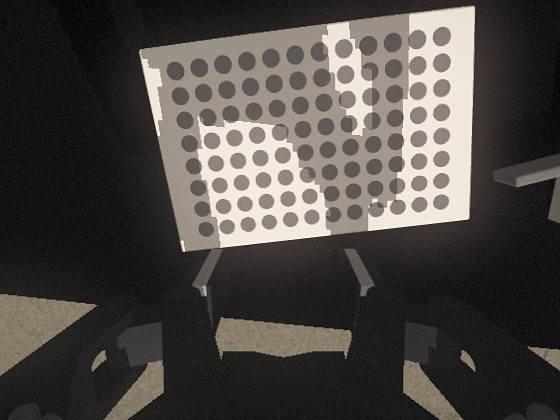

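The left finger is in contact and the plate is squaring up, with about 6° left. I'll continue the push.

play_rows([
  [[0.5, 0, 0, 0, 0, 0], [1, 0, 0, 0, 0, 0], [1.5, 0, 0, 0, 0, 0], [2, 0, 0, 0, 0, 0], [2.5, 0, 0, 0, 0, 0]],
])

```text
time: 3.25
tool_pos: [451.0, -259.9, 1.3]
tcp_rot: [180.0, 0.0, 96.6]
ft_force: [-0.3, -0.2, -0.0]
finger_gap: 51.0
grip_force: 0.3
```

play_rows([
  [[0.4, 0, 0, 0, 0, -0.2], [0.8, 0, 0, 0, 0, -0.4], [1.1, 0, 0, 0, 0, -0.4], [1.1, 0, 0, 0, 0, -0.4], [1.1, 0, 0, 0, 0, -0.4]],
])

```text
time: 3.75
tool_pos: [449.7, -249.2, 1.3]
tcp_rot: [-180.0, -0.0, 97.0]
ft_force: [0.1, -0.5, -0.5]
finger_gap: 50.9
grip_force: 0.0
```

Run:
```python
from h import *
from bench import sensors,optics
s=sensors.sense();print(s["tcp_rot"],s["ft_force"])
go(s,-124,-52.3,-2,90)
d=wcam(s,optics.snapshot("wrist"));cv2.imwrite("pics/w3.png",d["pixels"][:,:,::-1]);np.savez("w3.npz",**d)
```

```text
[-1.79997208e+02 -5.07428027e-03  9.69741358e+01] [ 0.13397027 -0.49128914 -0.52299844]
go [0.58 0.16 0.33] [-0. -0. -0.] | now in R [-125.6  -58.1] [ 449.7 -249.2    1.3]
```

View pics/w3.png

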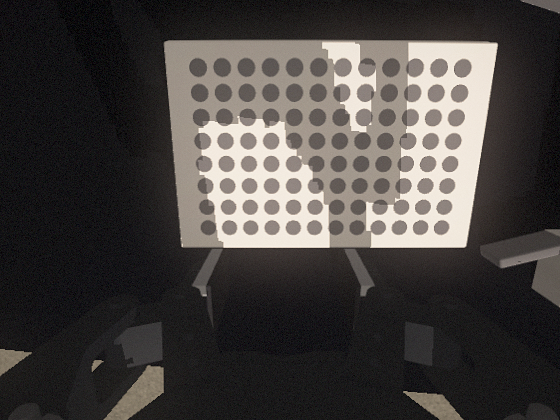

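The plate is now square to the tool. Its near edge runs along v = 247 from u = 183 to 467, and the ear tip's inner top corner is at about (482,246).

Run:
```python
from h import *
d=load("w3")
print("near edge z0",toR(plane(d,[(183,247),(467,247)],0)).round(1))
print("far edge z14",toR(plane(d,[(165,42),(497,43)],14.4)).round(1))
print("ear16",toR(plane(d,[(482,246),(558,230)],16)).round(1), "ear lower",toR(plane(d,[(497,267)],0)))
```

```text
near edge z0 [[-173.4  -49.8]
 [ -37.2  -49.8]]
far edge z14 [[-168.8   36.7]
 [ -46.9   36.8]]
ear16 [[-40.6 -42.7]
 [ -9.  -35.5]] ear lower [[-20.6019213  -60.39265475]]
```

Run:
```python
from h import *
d=load("w3")
print("cam",toR(-d["R"].T@d["t"]),-d["R"].T@d["t"])
for z in (0,2,8.5,14.4): print(z,"plate",toR(plane(d,[(183,247),(467,247),(165,42),(497,43)],z)).round(1).tolist())
print("ear0",toR(plane(d,[(482,246),(558,230)],0)).round(1))
cv2.imwrite("pics/w3z.png",cv2.resize(d["pixels"][190:310,420:560],None,fx=5,fy=5,interpolation=2)[:,:,::-1])
```

```text
cam [-125.64801169    9.94309899] [ 441.37679059 -181.74365604  143.76866815]
0 plate [[-173.4, -49.8], [-37.2, -49.8], [-173.6, 39.7], [-38.1, 39.7]]
2 plate [[-172.8, -48.9], [-38.4, -49.0], [-172.9, 39.3], [-39.4, 39.3]]
8.5 plate [[-170.6, -46.2], [-42.4, -46.3], [-170.8, 37.9], [-43.3, 38.0]]
14.4 plate [[-168.6, -43.8], [-46.1, -43.8], [-168.8, 36.7], [-46.9, 36.8]]
ear0 [[-30.  -49.3]
 [  5.6 -41.2]]
```

View pics/w3z.png

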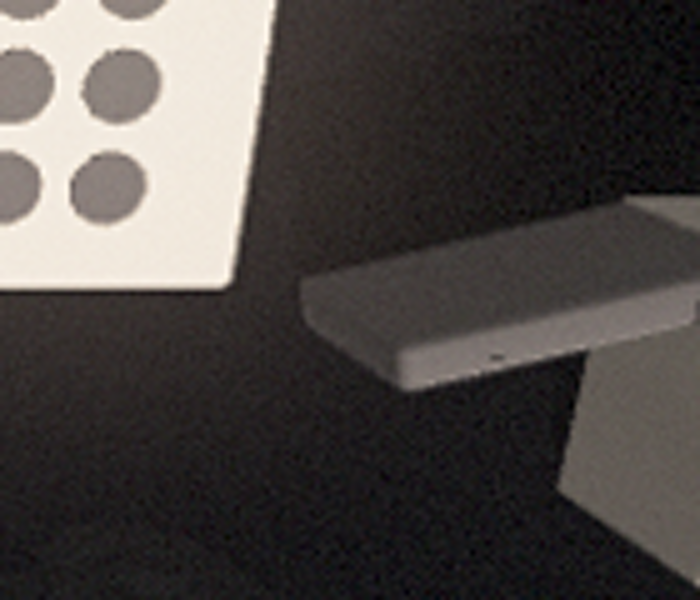

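The plate is 3.5 mm right of the axis in my frame. The ear puts the axis at about +0.7 to 1, so I push 4.5 mm more. Then I back off, lift, move behind the plate and turn 90°.

play_rows([
  [[0.2, 0, 0, 0, 0, 0], [0.4, 0, 0, 0, 0, 0], [0.45, 0, 0, 0, 0, 0], [0.45, 0, 0, 0, 0, 0], [-0.5, 0, 0, 0, 0, 0]],
])

```text
time: 4.3
tool_pos: [450.1, -253.6, 1.0]
tcp_rot: [-180.0, -0.1, 97.0]
ft_force: [-0.0, -0.3, 0.0]
finger_gap: 50.9
grip_force: 0.0
```

play_rows([
  [[-1, 0, 0, 0, 0, 0], [-1.5, 0, -2, 0, 0, 0], [-1.5, 0, -5, 0, 0, 0], [-1.5, -4, -6, 0, 0, 0], [-1.5, -8, -6, 0, 0, 0]],
])

```text
time: 4.8
tool_pos: [373.8, -281.2, 64.0]
tcp_rot: [179.8, 0.2, 97.0]
ft_force: [-1.1, -0.8, 0.7]
finger_gap: 51.2
grip_force: 0.0
```

play_rows([
  [[2, 0, 0, 0, 0, 7.5], [4, 0, 0, 0, 0, 15], [6, 0, 0, 0, 0, 22.5], [7.4, 0, 0, 0, 0, 30], [7.4, 0, 0, 0, 0, 36]],
])

```text
time: 5.3
tool_pos: [363.5, -204.8, 61.3]
tcp_rot: [-180.0, -0.0, 60.7]
ft_force: [-0.7, -0.2, -0.5]
finger_gap: 51.1
grip_force: 0.0
```

play_rows([
  [[0, 0, 0, 0, 0, 8], [0, 0, 0, 0, 0, 16], [0, 0, 0, 0, 0, 24], [0, 0, 0, 0, 0, 32], [0, 0, 0, 0, 0, 40]],
])

```text
time: 5.8
tool_pos: [364.0, -206.3, 61.6]
tcp_rot: [180.0, -0.0, 20.6]
ft_force: [1.0, -0.2, -0.1]
finger_gap: 50.9
grip_force: 0.0
```

play_rows([
  [[0, 0, 0, 0, 0, 7], [0, 0, 0, 0, 0, 14], [0, 0, 0, 0, 0, 14], [0, 0, 0, 0, 0, 14]],
])

```text
time: 6.2
tool_pos: [363.9, -206.0, 61.5]
tcp_rot: [180.0, -0.0, 7.1]
ft_force: [-0.5, -0.7, 0.4]
finger_gap: 51.0
grip_force: 0.0
```

Run:
```python
from h import *
from bench import sensors,optics
s=sensors.sense();print(s["tcp_rot"],s["ft_force"],s["finger_gap"])
go(s,-205,1,-2,0)
d=wcam(s,optics.snapshot("wrist"));cv2.imwrite("pics/w4.png",d["pixels"][:,:,::-1]);np.savez("w4.npz",**d)
```

```text
[ 1.79987873e+02 -7.25539524e-03  7.14724783e+00] [-0.45857872 -0.68099376  0.44500094] 50.969303085227246
go [ 0.06 -0.57  6.35] [ 0.  -0.   0.1] | now in R [-205.5   -4.7] [ 363.9 -206.    61.5]
```

View pics/w4.png

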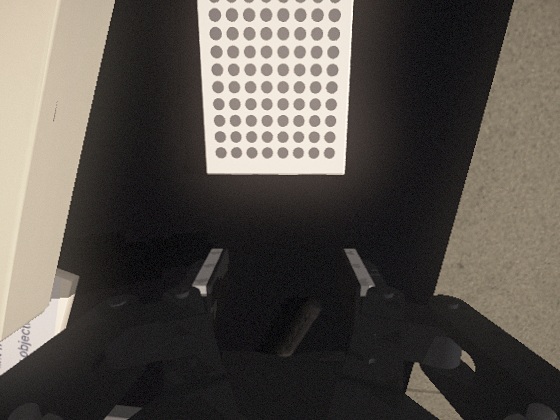

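The plate's rear edge runs from (208,175) to (345,174), square and nearly centred under the tool. The reader isn't in view.

Run:
```python
from h import *
d=load("w4")
for z in(0,14.4): print(toR(plane(d,[(208,175),(345,174),(198,0),(354,0)],z)).round(1).tolist())
s=load("scene0"); from bench import optics
# current plate in scene / side cams
for n,sd in(("scene",(255,310)),("side",(250,280))):
    d=optics.snapshot(n); np.savez(n+"1.npz",**d); g=d["pixels"].min(2)
    m=cv2.absdiff(d["pixels"],load(n+"0")["pixels"]).max(2)
    c,st=plate(d,sd); q=quad(c); print(n,st,q.tolist(),toR(plane(d,q,14.4)).round(1).tolist())
```

```text
[[-173.3, 43.3], [-172.4, -43.9], [-74.3, 43.5], [-74.0, -43.8]]
[[-170.8, 40.0], [-169.9, -41.1], [-78.8, 40.1], [-78.5, -41.0]]
scene [  170   171   237   164 13359] [[406, 196], [389, 283], [171, 299], [286, 172]] [[369.0, 138.0], [112.5, -86.7], [-192.1, 40.2], [215.4, 372.4]]
side [ 209  249   71   47 2525] [[271, 249], [279, 284], [212, 295], [209, 258]] [[-42.9, 36.3], [-45.0, -54.9], [-170.3, -53.4], [-167.8, 39.3]]
```

play_rows([
  [[0, -0.5, 3, 0, 0, 0], [0, -0.5, 5.5, 0, 0, 0], [0, -0.5, 6.4, 0, 0, 0], [0, -0.5, 6.4, 0, 0, 0]],
])

```text
time: 6.75
tool_pos: [363.1, -200.5, -2.4]
tcp_rot: [-180.0, 0.1, 7.0]
ft_force: [0.4, -1.1, 0.4]
finger_gap: 51.2
grip_force: 0.0
```

play_rows([
  [[0.8, 0, 0, 0, 0, 0], [1.6, 0, 0, 0, 0, 0], [2.4, 0, 0, 0, 0, 0], [3.2, 0, 0, 0, 0, 0], [4, 0, 0, 0, 0, 0]],
])

```text
time: 7.25
tool_pos: [403.6, -195.5, -2.7]
tcp_rot: [-180.0, 0.0, 7.0]
ft_force: [-1.1, -0.5, 0.7]
finger_gap: 51.0
grip_force: 0.4
```

play_rows([
  [[0.5, 0, 0, 0, 0, 0], [1, 0, 0, 0, 0, 0], [1.5, 0, 0, 0, 0, 0], [2, 0, 0, 0, 0, 0], [2.5, 0, 0, 0, 0, 0]],
])

```text
time: 7.75
tool_pos: [427.9, -192.5, -2.8]
tcp_rot: [-180.0, 0.0, 7.0]
ft_force: [-0.7, 0.3, 0.0]
finger_gap: 51.6
grip_force: 0.5
```

play_rows([
  [[0.5, 0, 0, 0, 0, 0], [1, 0, 0, 0, 0, 0], [1.5, 0, 0, 0, 0, 0], [2, 0, 0, 0, 0, 0], [2.5, 0, 0, 0, 0, 0]],
])

```text
time: 8.25
tool_pos: [452.9, -189.5, -2.7]
tcp_rot: [-180.0, 0.0, 7.0]
ft_force: [-0.4, 0.1, -0.3]
finger_gap: 50.8
grip_force: 0.3
```

Run:
```python
from h import *
from bench import sensors,optics
s=sensors.sense();print(s["tcp_rot"],s["ft_force"],s["finger_gap"])
go(s,-36,0,-2,0)
d=wcam(s,optics.snapshot("wrist"));cv2.imwrite("pics/w5.png",d["pixels"][:,:,::-1]);np.savez("w5.npz",**d)
```

```text
[-1.79997567e+02  2.39326549e-03  6.96833251e+00] [-0.40497662  0.13440592 -0.33343403] 50.80791346216353
go [ 7.92  0.08 -0.07] [-0.  0. -0.] | now in R [-115.2    0.9] [ 452.9 -189.5   -2.7]
```

View pics/w5.png

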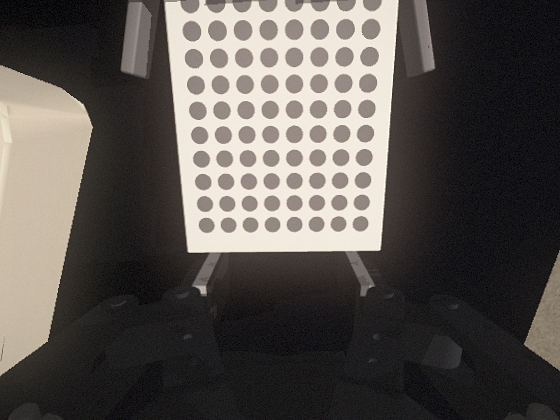

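The plate is centred and square between the ears, with its front already in the mouth. Continuing.

play_rows([
  [[0.5, 0, 0, 0, 0, 0], [1, 0, 0, 0, 0, 0], [1.5, 0, 0, 0, 0, 0], [2, 0, 0, 0, 0, 0], [2.5, 0, 0, 0, 0, 0]],
])

```text
time: 8.8
tool_pos: [477.7, -186.4, -2.7]
tcp_rot: [-180.0, -0.0, 7.0]
ft_force: [-0.9, 0.4, -0.4]
finger_gap: 51.2
grip_force: 0.4
```

play_rows([
  [[0.5, 0, 0, 0, 0, 0], [1, 0, 0, 0, 0, 0], [1.5, 0, 0, 0, 0, 0], [2, 0, 0, 0, 0, 0], [2.5, 0, 0, 0, 0, 0]],
])

```text
time: 9.3
tool_pos: [502.5, -183.4, -2.7]
tcp_rot: [-180.0, 0.0, 7.0]
ft_force: [-1.1, 0.8, 0.7]
finger_gap: 51.6
grip_force: 0.4
```

play_rows([
  [[0.4, 0, 0, 0, 0, 0], [0.8, 0, 0, 0, 0, 0], [1.2, 0, 0, 0, 0, 0], [1.6, 0, 0, 0, 0, 0], [2, 0, 0, 0, 0, 0]],
])

```text
time: 9.8
tool_pos: [522.3, -181.0, -2.7]
tcp_rot: [-180.0, 0.0, 7.0]
ft_force: [-0.9, -0.3, 0.2]
finger_gap: 50.7
grip_force: 0.5
```

play_rows([
  [[0.1, 0, 0, 0, 0, 0], [0.2, 0, 0, 0, 0, 0], [0.3, 0, 0, 0, 0, 0], [0.4, 0, 0, 0, 0, 0], [0.5, 0, 0, 0, 0, 0]],
])

```text
time: 10.3
tool_pos: [526.9, -180.5, -2.7]
tcp_rot: [180.0, 0.0, 7.0]
ft_force: [-0.7, 0.1, -0.4]
finger_gap: 51.3
grip_force: 0.4
```

play_rows([
  [[0.1, 0, 0, 0, 0, 0], [0.2, 0, 0, 0, 0, 0], [0.3, 0, 0, 0, 0, 0], [0.4, 0, 0, 0, 0, 0]],
])

```text
time: 10.7
tool_pos: [530.2, -180.0, -2.8]
tcp_rot: [-180.0, 0.1, 7.0]
ft_force: [-8.0, -1.0, 5.1]
finger_gap: 51.5
grip_force: 4.3
```

play_rows([
  [[0.1, 0, 0, 0, 0, 0], [0.2, 0, 0, 0, 0, 0], [0.2, 0, 0, 0, 0, 0]],
])

```text
time: 11.0
tool_pos: [530.3, -179.9, -3.1]
tcp_rot: [-179.9, 0.3, 7.0]
ft_force: [-14.3, -2.1, 10.6]
finger_gap: 51.3
grip_force: 7.4
```

The plate is home: the contact force rose to about 14 N at the stop. I back off, lift, shut the gripper and move over the round key.

play_rows([
  [[-0.6, 0, 0, 0, 0, 0], [-1.5, 0, 0, 0, 0, 0], [-1.5, 0, -4, 0, 0, 0], [-1.5, 0, -8, 0, 0, 0], [-1.5, 0, -11.5, 0, 0, 0]],
])

```text
time: 11.5
tool_pos: [517.9, -181.6, 114.1]
tcp_rot: [180.0, -0.1, 7.0]
ft_force: [1.5, -0.7, -0.5]
finger_gap: 51.2
grip_force: 0.0
```

play_rows([
  [[2, 0, 0, 0, 0, 0], [5, 0, 0, 0, 0, 0], [8, 0, 0, 0, 0, 0], [9.6, 0, 0, 0, 0, 0], [9.6, 0, 0, 0, 0, 0]],
], jaw=0)

```text
time: 12.0
tool_pos: [614.7, -169.5, 112.3]
tcp_rot: [180.0, -0.1, 7.0]
ft_force: [-0.5, -0.1, -0.5]
finger_gap: -0.1
grip_force: 0.0
```

Run:
```python
from h import *
from bench import sensors,optics
s=sensors.sense();print(s["tcp_rot"],s["ft_force"],s["finger_gap"])
go(s,44,1,62,0)
d=optics.snapshot("side");np.savez("side2.npz",**d)
c,st=plate(d,(298,255));print(st)
# keys: grey blobs inside dark panels near earlier pixels
d=wcam(s,optics.snapshot("wrist"));np.savez("w6.npz",**d)
g=d["pixels"].astype(int);print(g.min(2)[::30,::40])
```

```text
[ 1.79992826e+02 -6.93453450e-02  7.02342832e+00] [-0.49094708 -0.0839822  -0.4642633 ] -0.08690594663017408
go [-0.39 -0.    5.03] [ 0.  -0.1  0. ] | now in R [47.8  1. ] [ 614.7 -169.5  112.3]
[ 275  182  102  111 6292]
[[ 10  52  10   2  15   1  28  35  30  27  34  24  26  15]
 [ 15  20  17   4  15  11  30  16  21  28  31  26  20 112]
 [ 24  30  19  26  49  44  44  49  43  46  48  31  31 119]
 [ 36  39  35  49 222 218 223 222 223 222 223  48  31 114]
 [150 152 128  51 224 224 225 225 225 227 226  49  37 116]
 [146 148 140  44 221 224 224 224 225 224 225  52  34 118]
 [ 44  39  36  33  57 149 170 168 149 226  67  46 125 124]
 [ 38  31  24  35  45  62 224  90 148 141  55  39 112 121]
 [ 31  36  31  31  45 134 198 130 120 149  50  42 125 115]
 [166 164 163  52  48 223 221  49 222 220  47  35 122 124]
 [205 154 176 174 174  54  49  42  52  48  36 122 128 119]
 [153 154 159  52  45  46  52  34  37  40  40  41 121 120]
 [151 150  46  42  34  42  35  21  29  33  29  31  32 123]
 [ 45  36  58  37  36  32  32  29  32  29  25  29  71  33]]
```

play_rows([
  [[-0.4, 0, 2.5, 0, 0, 0], [-0.4, 0, 4.6, 0, 0, 0], [-0.4, 0, 4.9, 0, 0, 0], [-0.4, 0, 5.0, 0, 0, 0], [-0.4, 0, 5.1, 0, 0, 0]],
])

```text
time: 12.6
tool_pos: [609.8, -170.8, 62.7]
tcp_rot: [180.0, -0.1, 7.0]
ft_force: [0.2, -0.7, 0.2]
finger_gap: 0.2
grip_force: 0.0
```

play_rows([
  [[0, 0, 0.1, 0, 0, 0], [0, 0, 0.2, 0, 0, 0], [0, 0, 0.3, 0, 0, 0], [0, 0, 0.4, 0, 0, 0], [0, 0, 0.4, 0, 0, 0]],
])

```text
time: 13.1
tool_pos: [609.9, -170.6, 57.8]
tcp_rot: [180.0, -0.1, 7.0]
ft_force: [0.5, -1.1, 3.0]
finger_gap: 0.0
grip_force: 1.2
```

play_rows([
  [[0, 0, 0.1, 0, 0, 0], [0, 0, 0.2, 0, 0, 0], [0, 0, 0.3, 0, 0, 0], [0, 0, 0.35, 0, 0, 0], [0, 0, 0.35, 0, 0, 0]],
])

```text
time: 13.6
tool_pos: [609.9, -170.6, 55.0]
tcp_rot: [180.0, -0.1, 7.0]
ft_force: [-0.3, -0.4, 9.8]
finger_gap: 0.0
grip_force: 4.6
```

The round key is bottomed at about 10 N. Now the bar key, 46 mm to the right.

play_rows([
  [[0, 0, -1.2, 0, 0, 0], [0, 0, -2.5, 0, 0, 0], [0, 2, -2.5, 0, 0, 0], [0, 4.6, -2.5, 0, 0, 0], [0, 4.6, -2.5, 0, 0, 0]],
])

```text
time: 14.1
tool_pos: [614.9, -219.6, 79.3]
tcp_rot: [179.9, -0.0, 6.8]
ft_force: [-0.2, 0.3, -0.6]
finger_gap: 0.1
grip_force: 0.0
```

play_rows([
  [[0, 0, 1, 0, 0, 0], [0, 0, 1.7, 0, 0, 0], [0, 0, 1.9, 0, 0, 0], [0, 0, 2.0, 0, 0, 0], [0, 0, 2.1, 0, 0, 0]],
])

```text
time: 14.6
tool_pos: [614.8, -215.4, 57.7]
tcp_rot: [-180.0, 0.0, 7.0]
ft_force: [-2.3, 1.0, 3.7]
finger_gap: 0.2
grip_force: 1.2
```

play_rows([
  [[0, 0, 0.1, 0, 0, 0], [0, 0, 0.2, 0, 0, 0], [0, 0, 0.3, 0, 0, 0], [0, 0, 0.35, 0, 0, 0], [0, 0, 0.35, 0, 0, 0]],
])

```text
time: 15.1
tool_pos: [615.2, -215.8, 55.1]
tcp_rot: [-180.0, -0.0, 7.0]
ft_force: [-2.8, 3.4, 6.8]
finger_gap: 0.1
grip_force: 3.6
```

play_rows([
  [[0, 0, 0.06, 0, 0, 0], [0, 0, 0.1, 0, 0, 0], [0, 0, 0.1, 0, 0, 0]],
])

```text
time: 15.4
tool_pos: [615.2, -215.8, 54.9]
tcp_rot: [-180.0, -0.0, 7.0]
ft_force: [-6.3, 4.7, 13.5]
finger_gap: -0.1
grip_force: 6.5
```

play_rows([
  [[0, 0, -1.2, 0, 0, 0], [0, 0, -4, 0, 0, 0], [0, 0, -8, 0, 0, 0], [-3, 0, -12, 0, 0, 0], [-7, 0, -15, 0, 0, 0]],
])

```text
time: 15.9
tool_pos: [546.4, -225.0, 206.3]
tcp_rot: [179.9, -0.2, 7.0]
ft_force: [-1.1, -1.6, -0.2]
finger_gap: 0.1
grip_force: 0.0
```

play_rows([
  [[-4, 0, -3, 0, 0, 0], [-8, 0, -3, 0, 0, 0], [-8, 0, -3, 0, 0, 0], [-8, 0, -3, 0, 0, 0], [-8, 0, -3, 0, 0, 0]],
])

```text
time: 16.4
tool_pos: [466.6, -234.3, 233.4]
tcp_rot: [180.0, -0.0, 7.0]
ft_force: [0.6, -0.1, 0.0]
finger_gap: -0.2
grip_force: 0.0
```

Run:
```python
from h import *
from bench import sensors,optics
s=sensors.sense();print(s["tool_pos"],s["ft_force"])
w=wcam(s,optics.snapshot("wrist"))
print("cam R",toR(-w["R"].T@w["t"]))
# where the plate's exposed rear edge (top z14.4), expected; sample brightness along reader x at y=0,+-35
for y in(-30,0,30):
    xs=np.arange(-45,5,1.0);X=np.array([[*toW([x,y]),14.4] for x in xs]);uv=proj(w,X).round().astype(int)
    ok=(uv[:,0]>=0)&(uv[:,0]<560)&(uv[:,1]>=0)&(uv[:,1]<420)
    print(y,[(int(x),int(w["pixels"][v,u].min())) for x,(u,v),o in zip(xs,uv,ok) if o and x<-15])
cv2.imwrite("pics/w7.png",w["pixels"][:,:,::-1])
```

```text
[ 466.61438206 -234.33465499  233.37966709] [ 0.57423799 -0.14538996  0.02437233]
cam R [-39.46356848 -45.01426966]
-30 [(-45, 46), (-44, 50), (-43, 46), (-42, 53), (-41, 40), (-40, 52), (-39, 49), (-38, 51), (-37, 55), (-36, 44), (-35, 44), (-34, 56), (-33, 47), (-32, 48), (-31, 54), (-30, 56), (-29, 55), (-28, 53), (-27, 48), (-26, 134), (-25, 166), (-24, 140), (-23, 251), (-22, 242), (-21, 241), (-20, 240), (-19, 241), (-18, 240), (-17, 242), (-16, 241)]
0 [(-45, 47), (-44, 53), (-43, 55), (-42, 50), (-41, 52), (-40, 54), (-39, 57), (-38, 56), (-37, 51), (-36, 51), (-35, 55), (-34, 56), (-33, 55), (-32, 56), (-31, 57), (-30, 51), (-29, 62), (-28, 56), (-27, 55), (-26, 148), (-25, 161), (-24, 168), (-23, 251), (-22, 240), (-21, 239), (-20, 238), (-19, 239), (-18, 237), (-17, 239), (-16, 239)]
30 [(-45, 44), (-44, 52), (-43, 46), (-42, 52), (-41, 51), (-40, 55), (-39, 48), (-38, 50), (-37, 50), (-36, 55), (-35, 57), (-34, 54), (-33, 58), (-32, 59), (-31, 56), (-30, 53), (-29, 50), (-28, 50), (-27, 72), (-26, 150), (-25, 151), (-24, 206), (-23, 243), (-22, 239), (-21, 239), (-20, 240), (-19, 239), (-18, 238), (-17, 239), (-16, 239)]
```

The plate's rear edge is about 25 mm out of the mouth and square across its width. Both keys were pressed and the arm is clear, so I'm handing in.

```bash
python3 -c "
from bench import job;print(job.hand_in())"
```

```text
the job is handed in; nothing more can be done
None
```

The plate is home and square against the stop, and the round key and then the bar key were each pressed fully down. The job is handed in; no verdict came back.

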